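# Drag a chocolate mould ring along the rail into its corner pocket

## Task

With the fingertips, slide the steel mould ring straight across the wooden board until it touches the rail, while it is still between the two brass lines; then keep it pinned against the rail and drag it along into the corner pocket, at the stop that has a side lip, until it sits snug against both the rail and the stop. Keep the ring flat on the board, never picking it up, leave everything else where it is, and take the hand away at the end.

Things in the scene. Friction and masses are not known exactly. Their poses are not given: they have to be found in the camera images.
- mould_ring: the loose steel mould ring to move: an open ring, outer diameter 76 mm, inner diameter 66 mm, 22 mm high, 0.08 to 0.17 kg, lying flat near the middle of the board. Origin: centre of its underside; z up. Closed fingertips fit inside it. It slides on the board with ordinary friction (at most about 2 N)
- board: fixed wooden board, 240 mm (its x) by 560 mm (its y), 18 mm thick. Origin: centre of its underside; x points across the board to the rail, away from the robot, y along the rail, z up. Two thin brass lines, flush with its top, run across it at y = -85 and +85 mm
- rail_face (a point): point on the rail's inner face, at the board top, halfway along the rail: board x = +85 mm, y = 0, z = 18 mm. The rail is straight dark wood along the board's whole far side, 20 mm wide, 20 mm high above the board top. The ring touches it when its centre is at board x = +47 mm. Axes as the board's
- pocket_stop: wooden stop with a side lip, fixed on the board near either end of the rail (board y about +200 to +225 or -225 to -200 mm). Origin on the board top, 42 mm from the rail's face; axes as the board's. Its cross wall, 16 mm thick (y -8 to +8 mm) and 20 mm high, runs from rail to lip. A 14 mm brass screw at x = -20 mm, y = 0 rises to 30 mm above the board top
- pocket_lip (a point): middle of the lip's inner face, at the board top: stop x = -42 mm, y = 0. The lip is a wall parallel to the rail, 12 mm thick, 20 mm high, from y = -53 to +53 mm. Rail, cross wall and lip form the corner pocket, 84 mm wide, 45 mm deep, open to the board's middle. The seated ring's centre is 46 mm along y from the stop's origin, towards the board's middle
- plain_stop: the other stop, at the other end of the rail: the same cross wall and screw but no lip, hence no pocket; fixed, not used. Origin and axes as for the stop with the lip
- small_ring: bystander on the board: a smaller steel ring, 44 mm outer diameter, 22 mm high; origin at the centre of its underside
- tablet: bystander on the board: a round dark chocolate tablet, 64 mm in diameter, 16 mm thick; origin at the centre of its underside
- pod: bystander: a dark dry cacao pod lying beyond the board, 145 mm long along its y, 72 mm thick; origin under its middle
- whisk: bystander: a turned wooden chocolate whisk lying beyond the board, 242 mm long along its y, 45 mm thick at its head; origin under its middle
- cup: bystander: a clay mug left of the board, 72 mm in diameter, 75 mm high; origin at the centre of its underside
- jug: bystander: a green glazed jug right of the board, 104 mm in diameter, 125 mm high; origin at the centre of its underside
- scraper: bystander: a wooden-handled spatula lying on the table right of the board, about 250 mm long along its x; origin underneath it
There are look-alikes about, which are no part of the job. What is shaped like the mould_ring but blue, green or pink is not meant.

How it is judged:
By the outcome, as a careful person would: the job done as asked, in the order asked, and still so for the second after the job is handed in, with the robot touching nothing.
It also fails if it takes over 42 s, if anything falls off the work surface, if the arm or the gripper's body presses on something with over 40 N, if the wrist force passes 120 N, or if a joint passes its speed limit or range.

## Robot

A 7-joint arm with a two-finger parallel gripper is mounted at the origin on the work surface. World frame = base frame: x ahead of the robot, y to its left, z up, the work surface at z = 0. Lengths are in m, angles in rad, forces in N, time in s.
With the tool pointing down it reaches from about 0.4 to 0.85 m from the base axis. Payload 10.4 kg.
Tool frame: the origin (TCP) lies on the centre line of the jaws, within the pads' length; the fingertips stand 14 mm ahead of it and the grasp point (between the pads) lies 5 mm behind it (manip.tip_reach is the distance from the TCP to the fingertips, in m); z points along the fingers, y is the line along which they close (so a half turn about z gives the same grasp; the last joint's range is limited). The gripper opens to 85 mm and grips with 20 to 120 N. Pads are 22 mm wide; open, the fingers measure 114 mm over their backs; the gripper's body (76 mm by 85 mm) begins 54 mm behind the grasp point. The pads swing forward as they close: fully open they stand 13 mm farther back than shut.
Start: joints at [1.134, 0.332, -0.065, 1.46, 0.022, 1.35, -0.088], TCP at [0.251, -0.572, 0.245] pointing down, gripper open.
Joint ranges: [-2.6, 2.6], [-0.5, 2.12], [-1.47, 1.34], [0.16, 2.42], [-1.27, 4.41], [0.06, 2.06], [-2.6, 2.6]. Speed limits (rad/s): [2.22, 2.22, 2.79, 2.79, 3.14, 3.14, 3.14].

## Interface

Orientations are given as a unit quaternion [x, y, z, w].
In Python, from workcell import manip gives the robot as it stands.
- The arm moves only by the shell command python3 -m pendant 'ROWS' [FORCE]. ROWS is JSON, a list of rows, each a list of 7 numbers: the shift along the tool's x, y, z in units of 50 mm (1.0 is 50 mm), then the turn, a rotation vector about the tool's x, y, z in units of 8 degrees (1.0 is 8 degrees), then the opening, from -1 (shut) to 1 (fully open), so that 0 is half open. In form: [[dx, dy, dz, ax, ay, az, jaw], ...]. A call has exactly 10 rows; each row is the pose to reach, as a shift and turn from the pose commanded when the call began, along the tool's axes at that moment; what a row does not reach only later rows make up. A row lasts 1/8 s, in which the tool goes at most 62.5 mm and 10.7 degrees, less where a joint would pass 70% of its speed; a pose out of reach is approached as far as the arm can. A call with a gripper value outside its range is refused whole. The fingers move at their own pace and stop on an object; FORCE is the grip in N (left out, the last holds). Time passes only in rows, so rows that repeat a pose let the fingers close, or fill a call up. It gives the time, the measured TCP pose, the force, the opening and the grip force at its end, in the units of the state.
- manip.get_obs(): the state, without advancing time (a new reading comes with each control period).
- manip.camera(name): name is "scene" or "top"; returns (picture, depth): 480x640x3 uint8, red, green, blue; 480x640 float32, m along the optical axis (not along the pixel's ray), 0 where there is no reading.
- manip.get_calibration(name): a dict with "fx", "fy", "cx", "cy" (pixels), "D" ([k1, k2, p1, p2, k3] as OpenCV has them; the pictures are not rectified), "xyz" and "orientation" of the camera in the world. Camera axes: x right, y up, looking along -z (the intrinsics and any distortion apply to the point x, -y, -z); pixel columns grow to the right and rows downward; lengths in m; the calibration is good to about 2 mm. A picture is of the moment at which its call begins. get_calibration takes no time and is no camera call.
- manip.hand_in(): hands the job in; it is judged then, once.
Trained networks look in the newest picture that a camera, given by its name, has taken for a name from the list of things; names that differ only in an ending like _2 or _b are one class to them, and where a whole thing is asked for, a point or a joint stands for the part that bears it (a point fixed in the world has none). Each returns a list of dicts, best first, with "p" (0 to 1); they miss things now and then, are a little off and sometimes report something else, mostly with a low value. They report only what shows in the picture. A call takes as long as a camera call. They do not tell look-alikes from the thing itself.
- manip.find_in(thing, camera): "box" ([left, top, right, bottom] in pixels, round what is visible of it).
- manip.trace(thing, camera): "pixels" (480x640 bool, what is visible of it) and "box" ([left, top, right, bottom] in pixels, round what is visible of it).
- manip.tip_of(thing, camera): "pixel" ([column, row] in pixels: a listed point, or the origin of a listed thing).
The state is a dict: "clock": time; "joint_pos": joint angles; "joint_velocities": joint speeds; "tau": joint torques, N m; "position": TCP position; "ee_rot": TCP orientation; "ft_force": force on the tool from outside, world axes, zero at the start; "torque": the same for the moment, N m; "grip_width": opening from 0.0 (shut) to 1.0 (fully open); "grasp_force": force on a finger pad.
Only numpy, scipy, OpenCV 4.12 (cv2) and the standard library are available. Lean on these libraries where they do the work, as an engineer would, in place of code of your own. Each camera call takes 0.05 s, during which the arm holds its last target. There are 200 camera calls.

## Working session

There is one attempt and no reset: what is moved stays moved. The work goes in short steps, Python scripts to look and compute and a shell command to move; the robot and the scene stay as the last step left them, time stands still between calls to the robot, and variables do not carry over. Pictures are saved under pics/ and viewed, at most 10 in all, crops included, and the job is handed in when it is done.

```bash
mkdir -p pics; ls; cat > h.py <<'E'
import numpy as np, cv2
from scipy.spatial.transform import Rotation as R
from workcell import manip
def calib(n):
    c=manip.get_calibration(n)
    K=np.array([[c['fx'],0,c['cx']],[0,c['fy'],c['cy']],[0,0,1]]);D=np.array(c['D'],float)
    return K,D,np.array(c['xyz']),R.from_quat(c['orientation']).as_matrix()
def onplane(n,px,z):
    "pixels (N,2) -> world points on plane z"
    K,D,t,M=calib(n)
    u=cv2.undistortPoints(np.array(px,float).reshape(-1,1,2),K,D).reshape(-1,2)
    d=np.c_[u[:,0],-u[:,1],-np.ones(len(u))]@M.T
    return t+d*((z-t[2])/d[:,2])[:,None]
def bydepth(n,px,depth):
    K,D,t,M=calib(n)
    px=np.array(px,float).reshape(-1,2)
    u=cv2.undistortPoints(px.reshape(-1,1,2),K,D).reshape(-1,2)
    z=depth[px[:,1].round().astype(int),px[:,0].round().astype(int)]
    return t+(np.c_[u[:,0],-u[:,1],-np.ones(len(u))]*z[:,None])@M.T
E
python3 - <<'E'
from h import *
for n in('top','scene'):
    p,d=manip.camera(n); cv2.imwrite(f'pics/{n}0.png',p[:,:,::-1]); np.save(f'{n}0.npy',d)
    print(n,manip.get_calibration(n)['xyz'])
    for t in('mould_ring','board','pocket_stop','plain_stop'):
        print(t,[(r['box'],round(r['p'],2)) for r in manip.find_in(t,n)])
    for t in('mould_ring','rail_face','pocket_lip','pocket_stop','plain_stop','small_ring','tablet','board'):
        r=manip.tip_of(t,n); print('tip',t,[(np.round(x['pixel']),round(x['p'],2),onplane(n,[x['pixel']],.018).round(3)) for x in r])
o=manip.get_obs(); print(o)
E
```

```text
pics
top [ 0.38081074 -0.01520669  1.60639857]
mould_ring [([332.7, 250.6, 357.9, 274.5], 0.56), ([259.1, 313.5, 286.8, 344.2], 0.55), ([415.1, 312.4, 426.5, 333.9], 0.55), ([372.3, 321.4, 402.6, 342.1], 0.47)]
board [([238.2, 203.9, 444.1, 305.3], 0.58)]
pocket_stop [([241.6, 226.4, 281.4, 262.4], 0.86), ([486.1, 221.9, 534.4, 256.4], 0.25)]
plain_stop [([242.2, 229.4, 284.0, 260.8], 0.4)]
tip mould_ring [(array([442., 159.]), 0.74, array([[ 0.783, -0.334,  0.018]])), (array([387., 330.]), 0.69, array([[ 0.3  , -0.166,  0.018]])), (array([432., 326.]), 0.67, array([[ 0.309, -0.292,  0.018]])), (array([274., 328.]), 0.51, array([[0.307, 0.147, 0.018]])), (array([345., 266.]), 0.44, array([[ 0.479, -0.052,  0.018]]))]
tip rail_face [(array([341., 225.]), 0.76, array([[ 0.595, -0.043,  0.018]])), (array([502., 243.]), 0.31, array([[ 0.54 , -0.499,  0.018]]))]
tip pocket_lip [(array([264., 260.]), 0.55, array([[0.498, 0.174, 0.018]]))]
tip pocket_stop [(array([261., 244.]), 0.58, array([[0.541, 0.182, 0.018]])), (array([485., 301.]), 0.58, array([[ 0.376, -0.444,  0.018]]))]
tip plain_s
[... 1757 characters left out ...]
.3, 'joint_pos': array([ 1.1343972 ,  0.33221404, -0.06467573,  1.46010453,  0.02161831,
        1.34989249, -0.08850523]), 'joint_velocities': array([-0.0007265 , -0.00160448,  0.00147973,  0.00024757,  0.00023576,
       -0.00035639,  0.00087657]), 'tau': array([ 1.14060956e-04, -6.25221848e+01,  4.92516300e-02, -3.91824210e+01,
        1.64960744e-02,  1.83314449e-03,  2.71983545e-06]), 'position': array([ 0.25131307, -0.57227007,  0.24532653]), 'ee_rot': array([9.78674667e-01, 2.05416394e-01, 4.74537944e-06, 3.83877658e-05]), 'ft_force': array([0.24283773, 1.18553125, 0.21767101]), 'torque': array([0.05652963, 0.0388212 , 0.00079112]), 'grasp_force': 0.0, 'grip_width': 0.998483768966336}
```

View pics/top0.png

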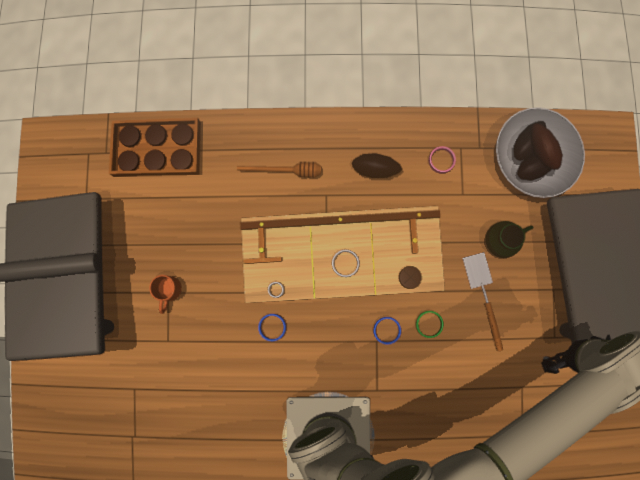

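View pics/scene0.png

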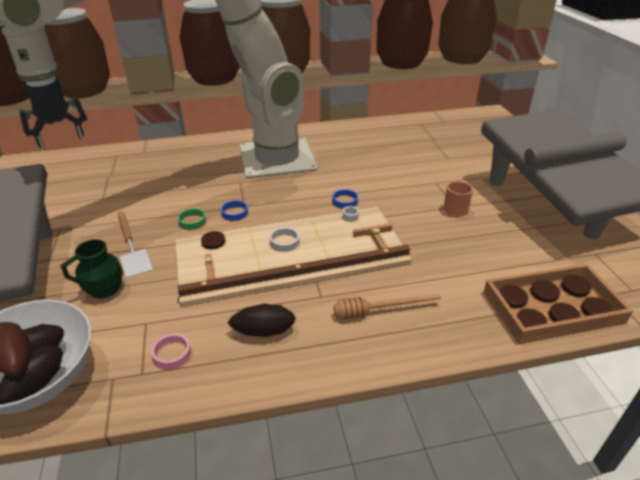

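The top view shows the steel ring at about (345,263), the lipped stop on the left at (262,243) (+y end) and the plain stop on the right at (415,236). The blue, green and pink rings are all off the board. Next I'll measure the board's yaw, rail, pocket and ring.

```bash
cat > meas.py <<'E'
from h import *
def cloud(n,d,r0,r1,c0,c1):
    v,u=np.mgrid[r0:r1,c0:c1]; px=np.c_[u.ravel(),v.ravel()]
    return px,bydepth(n,px,d)
def ringfit(n,p,near,z=.029):
    "centre of ring by min circle of trace"
    out=[]
    for r in manip.trace('mould_ring',n):
        m=np.argwhere(r['pixels'])[:,::-1]
        w=onplane(n,m,.040)[:,:2]; c,rad=cv2.minEnclosingCircle(w.astype(np.float32))
        if np.hypot(*(np.array(c)-near))<.1: out.append((np.round(c,4),round(rad,4),round(r['p'],2),m.mean(0).round(1)))
    return out
E
python3 - <<'E'
from meas import *
d=np.load('top0.npy'); px,P=cloud('top',d,195,310,230,455)
x,y,z=P.T
print('board z',np.median(z[(abs(x-.46)<.03)&(abs(y)<.2)]))
rail=P[(z>.031)&(z<.046)&(x>.57)&(x<.68)&(y<.2)&(y>-.28)]
a=np.polyfit(rail[:,1],rail[:,0],1);print('rail centre line x=a*y+b',a,'spread',np.std(rail[:,0]-np.polyval(a,rail[:,1])),len(rail),'zmed',np.median(rail[:,2]))
b=P[(z>.010)&(z<.046)&(x>.33)&(x<.68)&(y<.26)&(y>-.36)]
print('board rect',cv2.minAreaRect(b[:,:2].astype(np.float32)))
p,_=manip.camera('top'); 
for n in('top','scene'):
    if n=='scene': manip.camera(n)
    print(n,ringfit(n,p,np.array([.475,-.05])))
    for t in('board','pocket_stop','plain_stop'):
        for r in manip.trace(t,n)[:1]:
            m=np.argwhere(r['pixels'])[:,::-1]; print(t,r['p'],len(m),cv2.minAreaRect(onplane(n,m,.018 if t=='board' else .038)[:,:2].astype(np.float32)))
c=p[195:315,230:460,::-1]; cv2.imwrite('pics/crop0.png',cv2.resize(c,None,fx=3.4,fy=3.4,interpolation=cv2.INTER_CUBIC))
hsv=cv2.cvtColor(p,cv2.COLOR_RGB2HSV)
m=(p.min(2)>0)&(hsv[...,1]>170)&(hsv[...,2]>170)&(hsv[...,0]>20)&(hsv[...,0]<32)
m[:195]=0;m[310:]=0;m[:,:230]=0;m[:,455:]=0
n,l,s,cen=cv2.connectedComponentsWithStats(m.astype(np.uint8))
for i in range(1,n):
    if s[i,4]>2: print(cen[i].round(1),s[i],onplane('top',[cen[i]],.04).round(4))
E
```

```text
board z 0.018231770314673157
rail centre line x=a*y+b [-0.04166531  0.6043112 ] spread 0.00993238364551453 1354 zmed 0.03781186823860583
board rect ((0.5217990875244141, -0.05919522047042847), (0.31982752680778503, 0.5998456478118896), 0.4353204369544983)
top [(array([ 0.4866, -0.0533]), 0.0393, 0.7, array([345.9, 263.2]))]
board 0.8 15494 ((0.5129966139793396, -0.04403778910636902), (0.24094820022583008, 0.5641781687736511), 3.0913712978363037)
pocket_stop 0.88 383 ((0.5373140573501587, 0.17994503676891327), (0.09577285498380661, 0.106155626475811), 3.395009994506836)
plain_stop 0.71 277 ((0.5604432225227356, -0.24282868206501007), (0.09784507006406784, 0.023600930348038673), 3.0177366733551025)
scene [(array([ 0.5045, -0.0529]), 0.0524, 0.94, array([283.5, 239.2])), (array([ 0.5528, -0.0444]), 0.2933, 0.26, array([284.6, 257. ]))]
board 0.8 12947 ((0.5272283554077148, -0.035849422216415405), (0.26103296875953674, 0.5717912912368774), 2.7080798149108887)
pocket_stop 0.65 470 ((0.5205837488174438, 0.17142391204833984), (0.09367575496435165, 0.11251069605350494), 59.061073303222656)
plain_stop 0.63 184 ((0.4343608021736145, 0.1392854005098343), (0.037768177688121796, 0.061460819095373154), 75.52794647216797)
[418.4 214.2] [418 213   2   3   5] [[ 0.6197 -0.2579  0.04  ]]
[339.7 219. ] [339 218   3   3   7] [[ 0.6079 -0.0386  0.04  ]]
[261.  223.7] [260 223   3   3   7] [[0.5968 0.1803 0.04  ]]
[371.  233.5] [371 229   1  10  10] [[ 0.5667 -0.1248  0.04  ]]
[414.4 239.9] [413 238   4   5  14] [[ 0.5478 -0.2451  0.04  ]]
[261.  248.7] [260 248   3   3   7] [[0.527 0.18  0.04 ]]
[372.  251.5] [372 250   1   4   4] [[ 0.5167 -0.1268  0.04  ]]
[373. 260.] [373 259   1   3   3] [[ 0.4931 -0.1292  0.04  ]]
[375.  289.5] [375 287   1   6   6] [[ 0.412  -0.1336  0.04  ]]
```

View pics/crop0.png

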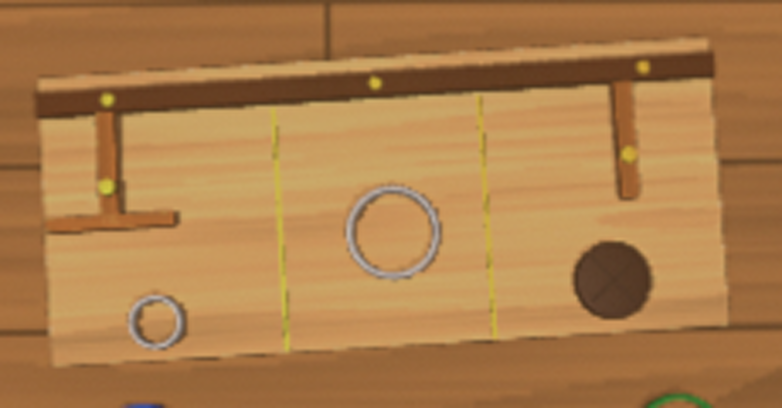

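```bash
cat > go.py <<'E'
from h import *
O=np.array([.513,-.0438]); YAW=np.radians(3.03); B=R.from_euler('z',YAW).as_matrix()[:2,:2]
def b2w(b): return O+B@np.array(b)
def w2b(w): return B.T@(np.array(w)[:2]-O)
def plan(b,z,yaw=YAW):
    "rows units for TCP at board xy b, height z, tool x at yaw"
    o=manip.get_obs(); M=R.from_quat(o['ee_rot'])
    T=np.r_[b2w(b),z]; G=R.from_euler('z',yaw)*R.from_quat([1,0,0,0])
    print('shift',(M.inv().apply(T-o['position'])/.05).round(3),'turn',((M.inv()*G).as_rotvec(degrees=True)/8).round(3),'T',T.round(4))
def st():
    o=manip.get_obs(); print('t',round(o['clock'],2),'bxy',(w2b(o['position'])*1e3).round(1),'z',round(o['position'][2]*1e3,1),'F',o['ft_force'].round(2),'jaw',round(o['grip_width'],3))
E
python3 - <<'E'
from go import *
plan((-.027,-.008),.12); st()
print(w2b([.4866,-.0533]))
E
```

```text
shift [ 8.479 -7.615  2.506] turn [ 1.000e-03 -0.000e+00  2.585e+00] T [ 0.4865 -0.0532  0.12  ]
t 1.8 bxy [-289.2 -513.9] z 245.4 F [-0.45 -1.04 -0.24] jaw 0.999
[-0.02686525 -0.00809125]
```

```bash
python3 -m pendant '[[0.85,-0.76,0,0,0,0.26,-1],[1.7,-1.52,0,0,0,0.52,-1],[2.54,-2.28,0,0,0,0.78,-1],[3.39,-3.05,0,0,0,1.03,-1],[4.24,-3.81,0,0,0,1.29,-1],[5.09,-4.57,0,0,0,1.55,-1],[5.94,-5.33,0.3,0,0,1.81,-1],[6.78,-6.09,0.8,0,0,2.07,-1],[7.63,-6.85,1.3,0,0,2.33,-1],[8.48,-7.61,1.8,0,0,2.585,-1]]' 40; python3 -c "
from go import *
st(); plan((-.027,-.008),.06); plan((-.027,-.008),.037)"
```

```text
clock: 3.05
position: [0.4872, -0.0519, 0.155]
ee_rot: [1.0, 0.026, 0.001, 0.0]
ft_force: [1.1, -0.7, -0.5]
grip_width: -0.001
grasp_force: 0.0
t 3.05 bxy [-26.2  -6.7] z 155.0 F [ 1.07 -0.73 -0.49] jaw -0.001
shift [-0.019  0.025  1.9  ] turn [ 0.004 -0.009 -0.012] T [ 0.4865 -0.0532  0.06  ]
shift [-0.019  0.025  2.36 ] turn [ 0.004 -0.009 -0.012] T [ 0.4865 -0.0532  0.037 ]
```

```bash
python3 -m pendant '[[0,0,0.3,0,0,0,-1],[0,0,0.7,0,0,0,-1],[0,0,1.1,0,0,0,-1],[0,0,1.5,0,0,0,-1],[0,0,1.8,0,0,0,-1],[0,0,2.0,0,0,0,-1],[0,0,2.15,0,0,0,-1],[0,0,2.27,0,0,0,-1],[0,0,2.35,0,0,0,-1],[0,0,2.36,0,0,0,-1]]'; python3 - <<'E'
from go import *
st()
for n in('top','scene'):
    p,_=manip.camera(n); r=(190,310,230,460) if n=='top' else (170,310,160,440)
    cv2.imwrite(f'pics/{n}1.png',cv2.resize(p[r[0]:r[1],r[2]:r[3],::-1],None,fx=2.8,fy=2.8,interpolation=cv2.INTER_CUBIC))
E
```

```text
clock: 4.3
position: [0.4866, -0.0534, 0.0372]
ee_rot: [1.0, 0.026, -0.0, 0.0]
ft_force: [-0.1, -0.6, -0.2]
grip_width: -0.002
grasp_force: 0.0
t 4.3 bxy [-26.9  -8.2] z 37.2 F [-0.07 -0.58 -0.18] jaw -0.002
```

View pics/scene1.png

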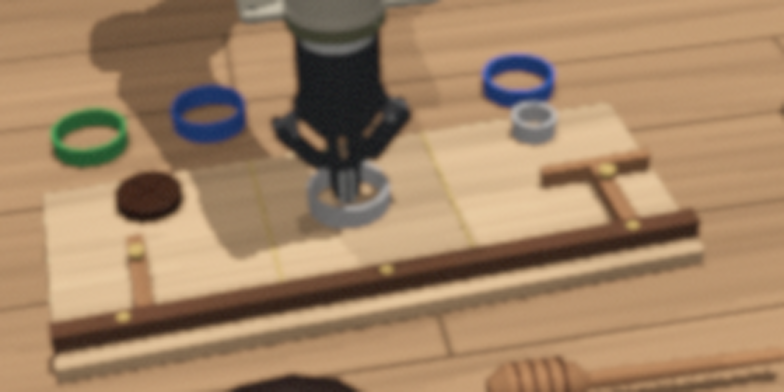

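The closed fingertips are inside the steel ring, and the rail ahead is clear. I'll slide it straight towards the rail.

```bash
python3 -m pendant '[[0.1,0,0,0,0,0,-1],[0.22,0,0,0,0,0,-1],[0.34,0,0,0,0,0,-1],[0.46,0,0,0,0,0,-1],[0.6,0,0,0,0,0,-1],[0.75,0,0,0,0,0,-1],[0.9,0,0,0,0,0,-1],[1.05,0,0,0,0,0,-1],[1.2,0,0,0,0,0,-1],[1.35,0,0,0,0,0,-1]]'; python3 - <<'E'
from go import *
st()
from meas import ringfit
p,_=manip.camera('top'); print([ (w2b(r[0])*1e3,r) for r in ringfit('top',p,np.array([.53,-.05]))])
cv2.imwrite('pics/top2.png',cv2.resize(p[190:310,230:460,::-1],None,fx=3.4,fy=3.4,interpolation=cv2.INTER_CUBIC))
E
```

```text
clock: 5.65
position: [0.5545, -0.0498, 0.0373]
ee_rot: [1.0, 0.026, 0.0, 0.0]
ft_force: [-0.2, 0.5, 0.4]
grip_width: -0.001
grasp_force: 0.2
t 5.65 bxy [41.1 -8.2] z 37.3 F [-0.18  0.45  0.45] jaw -0.001
[]
```

View pics/top2.png

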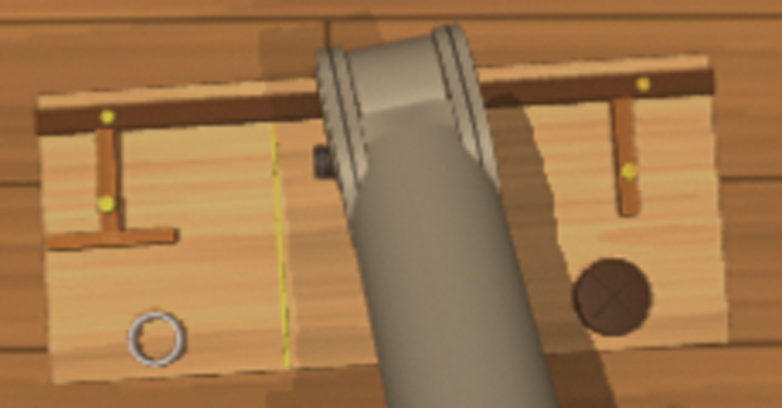

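The top camera is now blocked by the arm, but the left brass line and the pocket are still visible. I'll continue slowly and watch the force.

```bash
python3 -m pendant '[[0.06,0,0,0,0,0,-1],[0.12,0,0,0,0,0,-1],[0.18,0,0,0,0,0,-1],[0.24,0,0,0,0,0,-1],[0.3,0,0,0,0,0,-1],[0.34,0,0,0,0,0,-1],[0.38,0,0,0,0,0,-1],[0.42,0,0,0,0,0,-1],[0.46,0,0,0,0,0,-1],[0.48,0,0,0,0,0,-1]]'; python3 - <<'E'
from go import *
st()
p,_=manip.camera('scene')
for r in manip.trace('mould_ring','scene'):
    m=np.argwhere(r['pixels'])[:,::-1]; w=w2b_=np.array([w2b(q) for q in onplane('scene',m,.029)])*1e3
    print(r['p'],r['box'],w.mean(0).round(1),w.min(0).round(1),w.max(0).round(1))
E
```

```text
clock: 7.0
position: [0.5781, -0.0486, 0.0373]
ee_rot: [1.0, 0.026, 0.0, 0.0]
ft_force: [-0.6, -0.0, 0.2]
grip_width: 0.003
grasp_force: 0.3
t 7.0 bxy [64.7 -8.2] z 37.3 F [-0.62 -0.02  0.21] jaw 0.003
0.92 [177.4, 205.1, 209.2, 233.2] [-180.6 -226.3] [-232.8 -263. ] [-130.7 -187.9]
0.91 [220.1, 201.0, 248.1, 223.0] [-188.1 -110. ] [-240.1 -146.7] [-138.1  -73.2]
0.78 [332.2, 187.8, 358.7, 203.9] [-162.5  203.1] [-211.6  164. ] [-116.4  241.3]
0.58 [153.2, 334.2, 192.6, 368.9] [ 272.1 -296.4] [ 225.8 -335. ] [ 316.9 -260.2]
0.51 [356.1, 222.7, 390.5, 247.3] [ 15.4 223.5] [-18.  167.2] [ 79.1 282.8]
0.49 [272.1, 249.7, 301.2, 267.6] [ 60.  -10.8] [ 22.1 -44.3] [78.6 32.1]
0.23 [201.2, 230.2, 223.2, 252.7] [ -66.8 -179. ] [-107.3 -210.6] [ -27.4 -147.6]
```

```bash
python3 -m pendant '[[0.02,0,0,0,0,0,-1],[0.04,0,0,0,0,0,-1],[0.06,0,0,0,0,0,-1],[0.08,0,0,0,0,0,-1],[0.1,0,0,0,0,0,-1],[0.12,0,0,0,0,0,-1],[0.12,0,0,0,0,0,-1],[0.12,0,0,0,0,0,-1],[0.12,0,0,0,0,0,-1],[0.12,0,0,0,0,0,-1]]'; python3 -c "
from go import *
st(); p,_=manip.camera('scene'); cv2.imwrite('pics/scene3.png',cv2.resize(p[190:310,180:420,::-1],None,fx=3.2,fy=3.2,interpolation=cv2.INTER_CUBIC))"
```

```text
clock: 8.35
position: [0.5839, -0.0482, 0.0373]
ee_rot: [1.0, 0.026, -0.0, 0.0]
ft_force: [-1.6, 0.1, 0.7]
grip_width: -0.001
grasp_force: 0.7
t 8.35 bxy [70.5 -8.2] z 37.3 F [-1.58  0.15  0.73] jaw -0.001
```

View pics/scene3.png

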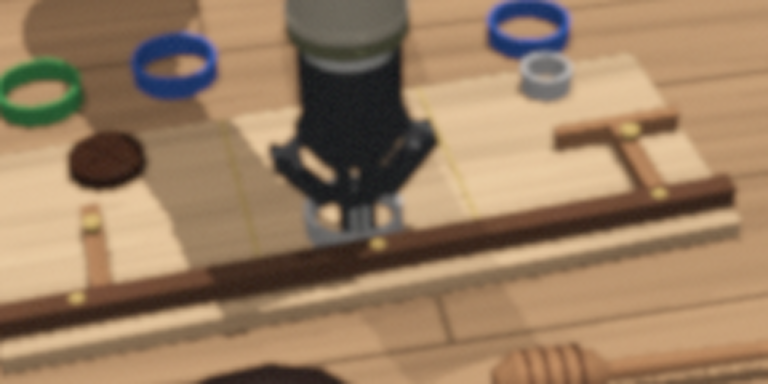

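The ring is between the brass lines and close to the rail, but the force is still low. I'll keep going gently.

```bash
python3 -m pendant '[[0.01,0,0,0,0,0,-1],[0.02,0,0,0,0,0,-1],[0.03,0,0,0,0,0,-1],[0.04,0,0,0,0,0,-1],[0.05,0,0,0,0,0,-1],[0.06,0,0,0,0,0,-1],[0.06,0,0,0,0,0,-1],[0.06,0,0,0,0,0,-1],[0.06,0,0,0,0,0,-1],[0.06,0,0,0,0,0,-1]]'; python3 -c "
from go import *
st()"
```

```text
clock: 9.65
position: [0.5845, -0.048, 0.0369]
ee_rot: [1.0, 0.026, -0.003, 0.0]
ft_force: [-13.9, 1.1, 10.0]
grip_width: -0.003
grasp_force: 6.9
t 9.65 bxy [71.2 -8. ] z 36.9 F [-13.93   1.14   9.97] jaw -0.003
```

The force jumped to 14 N at board x of about 70.6 mm, so the ring is against the rail at y ≈ -8, between the lines. Next I'll shift the fingers to the ring's front quarter, towards the rail and the pocket, so that dragging along y also pins it.

```bash
python3 -m pendant '[[-0.03,0,0,0,0,0,-1],[-0.05,-0.05,0,0,0,0,-1],[-0.08,-0.11,0,0,0,0,-1],[-0.11,-0.16,0,0,0,0,-1],[-0.14,-0.21,0,0,0,0,-1],[-0.16,-0.28,0,0,0,0,-1],[-0.16,-0.36,0,0,0,0,-1],[-0.16,-0.44,0,0,0,0,-1],[-0.16,-0.52,0,0,0,0,-1],[-0.16,-0.6,0,0,0,0,-1]]'; cat > look.py <<'E'
from go import *
from scipy.optimize import minimize
st(); p,_=manip.camera('scene')
def silh(c,z): 
    K,D,t,M=calib('scene')
    a=np.linspace(0,2*np.pi,100)
    w=np.array([np.r_[b2w(c+.038*np.array([np.cos(q),np.sin(q)])),z] for q in a])
    v=(w-t)@M; v=v*[1,-1,-1]
    return cv2.projectPoints(v,np.zeros(3),np.zeros(3),K,D)[0].reshape(-1,2)
for r in manip.trace('mould_ring','scene')+manip.trace('small_ring','scene'):
    x0,y0,x1,y1=r['box']; w=w2b(onplane('scene',[[(x0+x1)/2,y0]],.04)[0])
    # top rim left/right extents give along-rail position
    l,rr=[w2b(onplane('scene',[[x,(y0+y1)/2]],.035)[0])*1e3 for x in(x0,x1)]
    if l[0]>0 or rr[0]>0: print('ring?',round(r['p'],2),np.round(r['box']),'left',l.round(1),'right',rr.round(1))
for c in [(.047,y) for y in (.0,.05,.1,.15,.1756)]:
    q=silh(np.array(c),.04); print(c,'rim box',q.min(0).round(1),q.max(0).round(1))
cv2.imwrite('pics/last.png',cv2.resize(p[190:310,180:420,::-1],None,fx=3.2,fy=3.2,interpolation=cv2.INTER_CUBIC))
E
python3 look.py
```

```text
clock: 10.9
position: [0.5773, -0.0183, 0.0373]
ee_rot: [1.0, 0.026, 0.0, 0.0]
ft_force: [-0.1, -0.6, 0.9]
grip_width: -0.003
grasp_force: 0.4
t 10.9 bxy [65.6 22. ] z 37.3 F [-0.07 -0.55  0.87] jaw -0.003
ring? 0.57 [152. 335. 192. 370.] left [ 273.1 -333.3] right [ 293.5 -256.9]
(0.047, 0.0) rim box [275.9 242.3] [307.2 262.1]
(0.047, 0.05) rim box [295.9 239. ] [327.  258.4]
(0.047, 0.1) rim box [315.7 235.7] [346.6 254.8]
(0.047, 0.15) rim box [335.1 232.5] [365.8 251.3]
(0.047, 0.1756) rim box [345.  230.8] [375.6 249.5]
```

View pics/last.png

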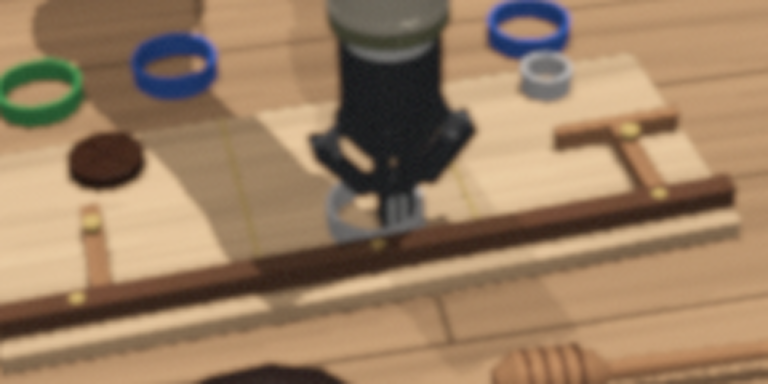

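The ring has moved with the fingers to y ≈ +15 and is at the rail. I'll add a little more pressing towards the rail and carry on along it.

```bash
python3 -m pendant '[[0.02,0,0,0,0,0,-1],[0.03,-0.04,0,0,0,0,-1],[0.03,-0.12,0,0,0,0,-1],[0.03,-0.2,0,0,0,0,-1],[0.03,-0.28,0,0,0,0,-1],[0.03,-0.36,0,0,0,0,-1],[0.03,-0.44,0,0,0,0,-1],[0.03,-0.52,0,0,0,0,-1],[0.03,-0.6,0,0,0,0,-1],[0.03,-0.68,0,0,0,0,-1]]'; python3 - <<'E'
from go import *
st(); p,_=manip.camera('scene')
cv2.imwrite('pics/s5.png',p[:,:,::-1])
for r in manip.trace('mould_ring','scene'):
    b=r['box']
    if b[0]>270 and b[1]>215: print(r['p'],np.round(b))
# rim row profile: bright greyish pixels
h=cv2.cvtColor(p,cv2.COLOR_RGB2HSV); m=(h[...,1]<75)&(h[...,2]>90); m[:225]=0;m[275:]=0;m[:,:260]=0;m[:,400:]=0
q=np.argwhere(m); print(len(q),q.min(0),q.max(0))
for c in range(q[:,1].min(),q[:,1].max()+1,3): print(c,q[q[:,1]==c][:,0].tolist())
E
```

```text
clock: 12.3
position: [0.577, 0.0157, 0.0373]
ee_rot: [1.0, 0.026, 0.0, 0.0]
ft_force: [-0.6, -1.3, -1.0]
grip_width: -0.002
grasp_force: 0.3
t 12.3 bxy [67.1 56.1] z 37.3 F [-0.64 -1.3  -1.03] jaw -0.002
0.73 [295. 245. 326. 262.]
233 [225 292] [263 341]
292 [230, 234]
295 []
298 [228, 245, 246, 247, 248, 249, 250, 251, 252, 253, 254, 255, 256, 257, 258, 259, 260, 261, 262]
301 [236, 246, 247, 248, 249, 250, 251, 252, 256, 257, 258, 259, 260, 261]
304 [248, 249, 258, 259, 260, 261]
307 [258, 259, 260, 261]
310 [258, 259, 260]
313 [259, 260]
316 [254, 257, 258, 259]
319 [257, 258]
322 [256, 257, 258]
325 [245, 246, 247, 248, 249, 250, 251, 252, 253, 254, 255, 256, 257, 258]
328 []
331 []
334 []
337 []
340 [225]
```

```bash
python3 -m pendant '[[0,-0.1,0,0,0,0,-1],[0,-0.2,0,0,0,0,-1],[0,-0.3,0,0,0,0,-1],[0,-0.4,0,0,0,0,-1],[0,-0.5,0,0,0,0,-1],[0,-0.6,0,0,0,0,-1],[0,-0.7,0,0,0,0,-1],[0,-0.8,0,0,0,0,-1],[0,-0.9,0,0,0,0,-1],[0,-1.0,0,0,0,0,-1]]'; cat > chk.py <<'E'
from go import *
import sys
st(); p,_=manip.camera('scene'); cv2.imwrite('pics/'+sys.argv[1],cv2.resize(p[190:310,260:430,::-1],None,fx=4.5,fy=4.5,interpolation=cv2.INTER_CUBIC))
h=cv2.cvtColor(p,cv2.COLOR_RGB2HSV); m=(h[...,1]<75)&(h[...,2]>90); m[:228]=0;m[268:]=0;m[:,:290]=0;m[:,400:]=0
m=m.astype(np.uint8); n,l,s,c=cv2.connectedComponentsWithStats(m)
print([s[i].tolist() for i in range(1,n) if s[i,4]>6])
E
python3 chk.py s6.png
```

```text
clock: 13.65
position: [0.5744, 0.0657, 0.0373]
ee_rot: [1.0, 0.026, 0.0, 0.0]
ft_force: [-0.5, -0.7, 0.2]
grip_width: 0.001
grasp_force: 0.4
t 13.65 bxy [ 67.1 106.1] z 37.3 F [-0.46 -0.68  0.24] jaw 0.001
[[315, 240, 32, 20, 219]]
```

```bash
python3 -m pendant '[[0,-0.1,0,0,0,0,-1],[0,-0.2,0,0,0,0,-1],[0,-0.3,0,0,0,0,-1],[0,-0.4,0,0,0,0,-1],[0,-0.5,0,0,0,0,-1],[0,-0.6,0,0,0,0,-1],[0,-0.7,0,0,0,0,-1],[0,-0.8,0,0,0,0,-1],[0,-0.88,0,0,0,0,-1],[0,-0.94,0,0,0,0,-1]]'; python3 chk.py s7.png
```

```text
clock: 14.95
position: [0.5719, 0.1126, 0.0373]
ee_rot: [1.0, 0.026, 0.0, 0.0]
ft_force: [-0.8, -0.1, 0.6]
grip_width: -0.003
grasp_force: 0.4
t 14.95 bxy [ 67.1 153.1] z 37.3 F [-0.81 -0.09  0.6 ] jaw -0.003
[[334, 236, 31, 20, 229]]
```

View pics/s7.png

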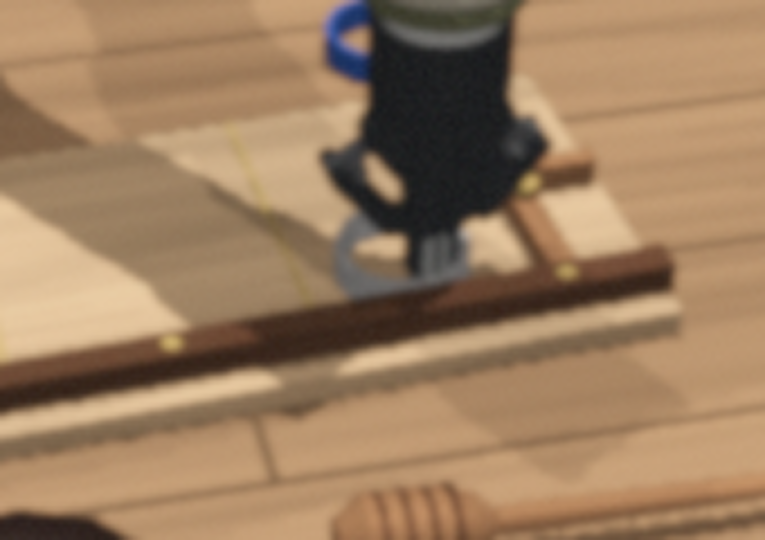

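The ring rests against the rail just short of the pocket. The knuckles are well above the walls and clear of the screw. I'll approach the stop slowly.

```bash
python3 -m pendant '[[0,-0.08,0,0,0,0,-1],[0,-0.16,0,0,0,0,-1],[0,-0.24,0,0,0,0,-1],[0,-0.32,0,0,0,0,-1],[0,-0.39,0,0,0,0,-1],[0,-0.44,0,0,0,0,-1],[0,-0.48,0,0,0,0,-1],[0,-0.51,0,0,0,0,-1],[0,-0.53,0,0,0,0,-1],[0,-0.54,0,0,0,0,-1]]'; python3 chk.py s8.png
```

```text
clock: 16.25
position: [0.5705, 0.1393, 0.0373]
ee_rot: [1.0, 0.026, 0.0, 0.0]
ft_force: [-0.8, -0.2, -0.1]
grip_width: 0.001
grasp_force: 0.4
t 16.25 bxy [ 67.1 179.8] z 37.3 F [-0.76 -0.19 -0.14] jaw 0.001
[[344, 234, 32, 20, 238]]
```

```bash
python3 -m pendant '[[0,-0.015,0,0,0,0,-1],[0,-0.03,0,0,0,0,-1],[0,-0.045,0,0,0,0,-1],[0,-0.06,0,0,0,0,-1],[0,-0.07,0,0,0,0,-1],[0,-0.08,0,0,0,0,-1],[0,-0.09,0,0,0,0,-1],[0,-0.1,0,0,0,0,-1],[0,-0.1,0,0,0,0,-1],[0,-0.1,0,0,0,0,-1]]'; python3 chk.py s9.png
```

```text
clock: 17.55
position: [0.5702, 0.1444, 0.0373]
ee_rot: [1.0, 0.026, 0.0, -0.0]
ft_force: [0.1, -0.5, 0.3]
grip_width: -0.003
grasp_force: 0.3
t 17.55 bxy [ 67.1 184.9] z 37.3 F [ 0.08 -0.49  0.28] jaw -0.003
[[346, 234, 32, 20, 226]]
```

```bash
python3 -m pendant '[[0,-0.01,0,0,0,0,-1],[0,-0.02,0,0,0,0,-1],[0,-0.03,0,0,0,0,-1],[0,-0.04,0,0,0,0,-1],[0,-0.05,0,0,0,0,-1],[0,-0.06,0,0,0,0,-1],[0,-0.07,0,0,0,0,-1],[0,-0.08,0,0,0,0,-1],[0,-0.08,0,0,0,0,-1],[0,-0.08,0,0,0,0,-1]]'; python3 chk.py s10.png
```

```text
clock: 18.85
position: [0.5699, 0.148, 0.0372]
ee_rot: [1.0, 0.026, -0.0, 0.0]
ft_force: [-1.9, -2.6, 0.3]
grip_width: -0.001
grasp_force: 1.3
t 18.85 bxy [ 67.  188.5] z 37.2 F [-1.92 -2.56  0.26] jaw -0.001
[[347, 233, 32, 21, 231]]
```

```bash
python3 -m pendant '[[0,-0.01,0,0,0,0,-1],[0,-0.02,0,0,0,0,-1],[0,-0.03,0,0,0,0,-1],[0,-0.04,0,0,0,0,-1],[0,-0.04,0,0,0,0,-1],[0,-0.04,0,0,0,0,-1],[0,-0.04,0,0,0,0,-1],[0,-0.04,0,0,0,0,-1],[0,-0.04,0,0,0,0,-1],[0,-0.04,0,0,0,0,-1]]'; python3 chk.py s11.png
```

```text
clock: 20.15
position: [0.5696, 0.1489, 0.037]
ee_rot: [1.0, 0.026, -0.001, 0.001]
ft_force: [-3.1, -7.8, 2.6]
grip_width: -0.005
grasp_force: 3.5
t 20.15 bxy [ 66.7 189.5] z 37.0 F [-3.1  -7.83  2.56] jaw -0.005
[[347, 233, 32, 21, 226]]
```

Both rail and stop now push back (3 N in x, 8 N in y) and the fingertips have stopped advancing, so the ring is seated. I'll centre the fingers inside it and lift straight out.

```bash
python3 -m pendant '[[-0.04,0.04,0,0,0,0,-1],[-0.1,0.08,0,0,0,0,-1],[-0.2,0.14,0,0,0,0,-1],[-0.3,0.19,0,0,0,0,-1],[-0.4,0.23,0,0,0,0,-1],[-0.4,0.23,0,0,0,0,-1],[-0.4,0.23,-0.2,0,0,0,-1],[-0.4,0.23,-0.6,0,0,0,-1],[-0.4,0.23,-1.2,0,0,0,-1],[-0.4,0.23,-2,0,0,0,-1]]'; python3 -c "
from go import *
st()"; python3 -m pendant '[[0,0.3,-0.6,0,0,0,-1],[0,0.9,-1.2,0,0,0,-1],[-0.5,1.7,-1.6,0,0,0,-1],[-1,2.6,-1.8,0,0,0,-1],[-1.5,3.5,-1.8,0,0,0,-1],[-2,4.4,-1.8,0,0,0,-1],[-2.5,5.3,-1.8,0,0,0,-1],[-3,6,-1.8,0,0,0,-1],[-3,6,-1.8,0,0,0,-1],[-3,6,-1.8,0,0,0,-1]]'; python3 - <<'E'
from go import *
from meas import ringfit
st()
p,_=manip.camera('top'); cv2.imwrite('pics/fin.png',cv2.resize(p[205:275,235:350,::-1],None,fx=6,fy=6,interpolation=cv2.INTER_CUBIC))
print([(w2b(r[0])*1e3,r) for r in ringfit('top',p,np.array([.55,.134]))])
E
```

```text
clock: 21.45
position: [0.5504, 0.1379, 0.1393]
ee_rot: [1.0, 0.027, 0.0, -0.0]
ft_force: [0.8, -0.1, 0.2]
grip_width: 0.002
grasp_force: 0.0
t 21.45 bxy [ 47.  179.5] z 139.3 F [ 0.8  -0.08  0.17] jaw 0.002
clock: 22.7
position: [0.4173, -0.1689, 0.2284]
ee_rot: [1.0, 0.027, 0.001, 0.0]
ft_force: [0.0, -0.0, -1.0]
grip_width: -0.003
grasp_force: 0.0
t 22.7 bxy [-102.2 -119.9] z 228.4 F [ 0.01 -0.03 -0.98] jaw -0.003
[(array([ 45.93127538, 175.31722089]), (array([0.5496, 0.1337]), 0.0394, 0.6, array([278.4, 241. ])))]
```

View pics/fin.png

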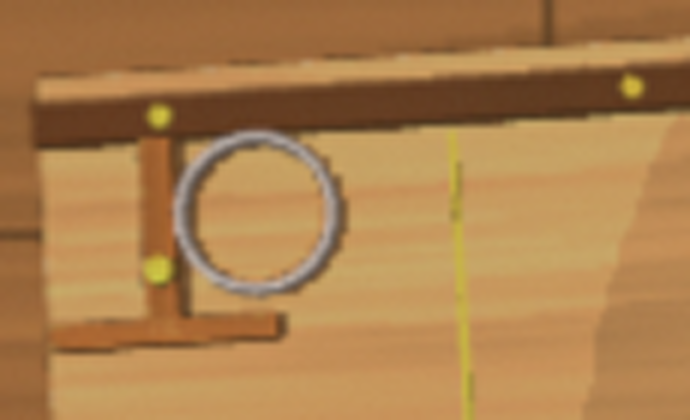

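The final picture shows the ring touching both the rail and the cross wall, with its centre at board (46, 175) mm against an expected (47, 175.6). The hand is clear, so I'll hand in.

```bash
python3 -c "
from workcell import manip
print(manip.hand_in())"
```

```text
the job is handed in; nothing more can be done
None
```

The job is handed in at about 23 s of the 42 s: the steel ring was slid to the rail between the brass lines and dragged along it into the lipped corner pocket, where the last picture shows it touching rail and stop, with the hand clear.

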